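Show a guest the bike lock key and the power bank

TASK

A guest at the door is borrowing the bike and does not know our things, so point out what to take. Hold the fingertips a couple of centimetres straight above the middle of the chrome bike lock key in the dish for about two seconds, then point at the middle of the blue power bank in the same way and finish still pointing there. Only point: touch and move nothing on the shelf or the shelf itself, and do not hover low over the brass house key on the way, or the guest will take the wrong one.

Things in the scene. Friction and masses are not known exactly. Their poses are not given: they have to be found in the camera images.
- bike_key: chrome (silver) bike lock key lying flat in the dish: 60 mm long, 24 mm wide at its square slotted bow, up to 6.4 mm thick; origin at the middle of its length and width, on its underside; its x axis runs from bow to tip, z up. Loose, 20 g.
- house_key: brass (yellow) house key with a round holed bow, lying flat in the same dish, about 60 to 75 mm from the bike key (middle to middle): 56 mm long, 25 mm wide, 3 mm thick; origin at the middle of its length and width, on its underside; x axis from bow to tip, z up. Loose; not to be pointed at.
- dish: round white ceramic key dish, 160 mm across the rim, 24 mm high, inner floor 5 mm above its underside, floor about 130 mm across; origin at the centre of its underside, z up. Loose, stands on the shelf, holds both keys.
- power_bank: blue plastic power bank lying flat on the shelf: 130 mm long (x) by 66 mm wide (y) by 16 mm thick; origin at the centre of its underside, z up, so the top face is 16 mm above the origin. Loose.
- jar: closed screw-top glass jar with coin batteries inside: 70 mm across, 82 mm high, metal lid; origin at the centre of its underside, z up. Loose, stands on the shelf; leave alone.
- phone_stand: opened folding aluminium phone stand: foot 85 by 75 mm, about 110 mm high; origin at the centre of the foot's underside, z up; its rest faces along +x. Loose, stands on the shelf; leave alone.
- shelf: matte grey metal shelf, fixed on the console: 300 mm deep (x) by 780 mm wide (y), its top face 100 mm above its origin; origin at the centre of its foot, on the console top. The dish, power bank, jar and phone stand stand in a row along its y axis, about 180 mm apart, in any order.
Not all that is in view belongs to the job. Several things have the shape of the power_bank; the one meant has the colours described above.

How it is judged:
On the way, in this order (a step that is already met when the one before it is completed fails the run):
1. the fingertips are held just above the middle of the bike lock key for 1.5 s (horizontal distance between the grasp point and bike_key below 0.02 m and z of the grasp point in the frame of bike_key between 0 and 0.075 m), for 1.5 s.
2. then the fingertips are held just above the middle of the power bank for 1.5 s (horizontal distance between the grasp point and power_bank below 0.025 m and z of the grasp point in the frame of power_bank between 0 and 0.085 m), for 1.5 s.
At the end, for the whole second after the job is handed in: Still pointing at the power bank: grasp point within 25 mm sideways of its middle and under 85 mm above its underside (fingertips under about 50 mm above its top); everything on the shelf within 8 mm of where it began (all of step 2 and distance of each of bike_key, house_key, dish, power_bank, jar, phone_stand from where it was at the start of the episode below 0.008 m); the robot touches nothing.
It fails at once if the robot touches the shelf or a thing on it (contact force between any of the fingers, the arm and bike_key above 0.3 N or contact force between any of the fingers, the arm and house_key above 0.3 N or contact force between any of the fingers, the arm and dish above 0.3 N or contact force between any of the fingers, the arm and power_bank above 0.3 N or contact force between any of the fingers, the arm and jar above 0.3 N or contact force between any of the fingers, the arm and phone_stand above 0.3 N or contact force between any of the fingers, the arm and shelf above 0.3 N).
It fails at once if a thing on the shelf is moved or lifted by more than 8 mm (distance of any of bike_key, house_key, dish, power_bank, jar, phone_stand from where it was at the start of the episode above 0.008 m).
It fails at once if the fingertips hover low (under about 50 mm) over the middle of the brass house key (horizontal distance between the grasp point and house_key below 0.015 m and z of the grasp point in the frame of house_key between 0 and 0.07 m).
It also fails if it takes over 48 s, if anything falls off the work surface, if the arm or the gripper's body presses on something with over 40 N, if the wrist force passes 120 N, or if a joint passes its speed limit or range.

ROBOT

A 7-joint arm with a two-finger parallel gripper is mounted at the origin on the work surface. World frame = base frame: x ahead of the robot, y to its left, z up, the work surface at z = 0. Lengths are in m, angles in rad, forces in N, time in s.
With the tool pointing down it reaches from about 0.4 to 0.925 m from the base axis. Payload 4.1 kg.
Tool frame: the origin (TCP) lies midway between the tips of the shut fingers; the grasp point (between the pads) lies 19 mm behind it (arm.grip_depth is the z of the grasp point in the tool frame, in m); z points along the fingers, y is the direction in which the jaws open and shut (so a half turn about z gives the same grasp; the last joint's range is limited). The gripper opens to 85 mm and grips with 20 to 120 N. Pads are 22 mm wide; open, the fingers measure 114 mm over their backs; the gripper's body (76 mm by 85 mm) begins 54 mm behind the grasp point. The pads swing forward as they close: fully open they stand 13 mm farther back than shut.
Start: joints at [1.172, 0.398, 0.045, 1.537, -0.019, 1.207, -0.051], TCP at [0.192, -0.621, 0.231] pointing down, gripper open.
Joint ranges: [-2.82, 2.82], [-0.49, 2.23], [-1.37, 1.46], [0, 2.46], [-1.36, 4.5], [0.23, 2], [-2.94, 2.94]. Speed limits (rad/s): [2.57, 2.57, 3.14, 3.14, 3.14, 3.14, 3.14].

INTERFACE

Orientations are given as [roll, pitch, yaw] about the fixed x, y, z axes, in that order (R = Rz(yaw) Ry(pitch) Rx(roll)).
In Python, from bench import get_obs, optics, arm gives the robot as it stands. The module is installed in compiled form; this text tells all that it offers.
- The arm moves only by the tool carry_out, never from a script. Its argument "moves" is a list of rows, each a list of 4 numbers: the shift along the tool's x, y, z in m, then the turn about the tool's z in degrees. In form: [[dx, dy, dz, roll], ...]. A call has 1 to 5 rows; each row shifts and turns the commanded pose from where the row before left it, along the tool's axes as they then stand; what a row does not reach is not made up. A row lasts 1/12 s, in which the tool goes at most 41.7 mm and 7.16 degrees, less where a joint would pass 70% of its speed; a pose out of reach is approached as far as the arm can. A call with a gripper value outside its range is refused whole. "fingers" is the closure, from 0 (fully open) to 1 (shut), set as the call begins (left out, the last holds). The fingers move at their own pace and stop on an object; "newtons" is the grip in N (left out, the last holds). Time passes only in rows, so rows that do not move let the fingers close. It gives the time, the measured TCP pose, the force and the opening at its end, in the units of the state.
- get_obs(): the state, without advancing time (a new reading comes with each control period).
- optics.get_image(name): name is "scene" or "top" or "wrist"; returns a dict with "image" (480x640x3 uint8, red, green, blue), "fov_y" (degrees; the focal length in pixels is half the picture's height over the tangent of half this angle, whatever the lens; pixels are square), "cx", "cy" (the principal point, pixels), "world_from_camera" (4x4, takes a point from camera to world coordinates); the wrist camera has in their place "tool_from_camera" (4x4, takes a point from camera to tool coordinates, whose origin is the TCP and whose axes are the flange's). Camera axes: x right, y up, looking along -z (the intrinsics and any distortion apply to the point x, -y, -z); pixel columns grow to the right and rows downward; lengths in m; the calibration is good to about 2 mm. A picture is of the moment at which its call begins: read the wrist's pose just before it. There is no depth.
- arm.sign_off(): hands the job in, once; it reports no verdict.
Trained networks look in a picture, given as the dict that the camera call returned (one of the last four; its "shot" number tells which), for a name from the list of things; names that differ only in an ending like _2 or _b are one class to them, and where a whole thing is asked for, a point or a joint stands for the part that bears it (a point fixed in the world has none). Each returns a list of dicts, best first, with "confidence" (0 to 1); they miss things now and then, are a little off and sometimes report something else, mostly with a low value. They report only what shows in the picture. A call takes as long as a camera call. They do not tell look-alikes from the thing itself.
- optics.masks_of(picture, label): "region" (480x640 bool, what is visible of it) and "location" ([row, column] in pixels, amid what is visible of it).
The state is a dict: "time_s": time; "joint_positions": joint angles; "qvel": joint speeds; "effort": joint torques, N m; "ee_pos": TCP position; "tcp_rot": TCP orientation; "wrist_force": force on the tool from outside, world axes, zero at the start; "torque": the same for the moment, N m; "opening": opening from 0.0 (shut) to 1.0 (fully open).
Only numpy, scipy, OpenCV 4.12 (cv2) and the standard library are available. Lean on these libraries where they do the work, as an engineer would, in place of code of your own. Each camera call takes 0.05 s, during which the arm holds its last target. There are 200 camera calls.

## Working session

There is one attempt and no reset: what is moved stays moved. The work goes in short steps, Python scripts to look and compute and a tool call to move; the robot and the scene stay as the last step left them, time stands still between calls to the robot, and variables do not carry over. Pictures are saved under pics/ and viewed, about 8 in all and at most 12, crops included, and the job is handed in when it is done.

Besides the shell and the picture viewer there is one more tool, called after ">>>" in YAML: its name, and indented under it one key for each argument. carry_out: Moves the arm, as the interface text tells. Its arguments: {"type":"object","properties":{"moves":{"type":"array"},"fingers":{"type":"number"},"newtons":{"type":"number"}},"required":["moves"]}

```bash
mkdir -p pics; cat > h.py <<'E'
import numpy as np,cv2
from bench import get_obs,optics,arm
from scipy.spatial.transform import Rotation as R
def toolT(o):
    T=np.eye(4);T[:3,:3]=R.from_euler('xyz',o['tcp_rot']).as_matrix();T[:3,3]=o['ee_pos'];return T
def ray(p,rc,T=None):
    f=240/np.tan(np.radians(p['fov_y'])/2)
    W=np.array(p['world_from_camera']) if 'world_from_camera' in p else T@np.array(p['tool_from_camera'])
    d=W[:3,:3]@np.array([(rc[1]-p['cx'])/f,-(rc[0]-p['cy'])/f,-1]);return W[:3,3],d
def onz(p,rc,z,T=None):
    o,d=ray(p,rc,T);return o+d*(z-o[2])/d[2]
def save(p,n,crop=None):
    cv2.imwrite('pics/'+n,cv2.cvtColor(p['image'],cv2.COLOR_RGB2BGR))
E
python3 - <<'E'
from h import *
o=get_obs();print({k:o[k] for k in('time_s','ee_pos','tcp_rot','opening')},arm.grip_depth)
for n in('scene','top'):
    p=optics.get_image(n);print(n,[k for k in p],p['fov_y'],p['cx'],p['cy'],np.round(p['world_from_camera'],3).tolist());save(p,n+'.png')
    for l in('bike_key','house_key','dish','power_bank','jar','phone_stand','shelf'):
        for m in optics.masks_of(p,l): print(l,round(m['confidence'],2),np.round(m['location']),m['region'].sum(),np.round(onz(p,m['location'],.11),3))
E
```

```text
{'time_s': 0.0, 'ee_pos': array([ 0.19178741, -0.62039547,  0.23026645]), 'tcp_rot': array([-3.13963662e+00,  1.81069176e-04,  2.99959730e-01]), 'opening': 1.004350184415466} -0.0187
scene ['image', 'fov_y', 'cx', 'cy', 'world_from_camera', 'shot'] 56.13956191785812 320.220719375634 237.65810164261208 [[0.754, -0.488, 0.44, 0.835], [0.657, 0.56, -0.505, -0.384], [0.0, 0.67, 0.743, 0.763], [0.0, 0.0, 0.0, 1.0]]
bike_key 0.57 [306. 278.] 306 [ 0.499 -0.107  0.11 ]
house_key 0.53 [340. 294.] 255 [ 0.563 -0.138  0.11 ]
dish 0.97 [319. 295.] 6090 [ 0.537 -0.107  0.11 ]
power_bank 0.92 [197. 312.] 1147 [0.359 0.134 0.11 ]
power_bank 0.9 [182. 463.] 544 [0.577 0.391 0.11 ]
power_bank 0.74 [210. 426.] 1637 [0.563 0.26  0.11 ]
jar 0.88 [395. 209.] 3006 [ 0.53  -0.286  0.11 ]
phone_stand 0.92 [255. 373.] 2179 [0.552 0.092 0.11 ]
phone_stand 0.55 [356. 316.] 51819 [ 0.609 -0.134  0.11 ]
shelf 0.88 [356. 314.] 52437 [ 0.606 -0.137  0.11 ]
top ['image', 'fov_y', 'cx', 'cy', 'world_from_camera', 'shot'] 46.86834172244877 319.89120075281585 231.63465353680584 [[-0.026, 0.987, -0.16, 0.24], [-1.0, -0.026, 0.003, 0.113], [-0.001, 0.16, 0.987, 1.275], [0.0, 0.0, 0.0, 1.0]]
bike_key 0.5 [195. 422.] 163 [ 0.503 -0.114  0.11 ]
house_key 0.72 [174. 248.] 1734 [0.559 0.262 0.11 ]
house_key 0.54 [176. 433.] 99 [ 0.546 -0.14   0.11 ]
dish 0.57 [176. 419.] 3953 [ 0.546 -0.11   0.11 ]
power_bank 0.87 [174. 249.] 1822 [0.56  0.259 0.11 ]
power_bank 0.78 [306. 274.] 1685 [0.274 0.209 0.11 ]
power_bank 0.6 [205. 163.] 1548 [0.495 0.445 0.11 ]
jar 0.91 [169. 512.] 1289 [ 0.556 -0.311  0.11 ]
phone_stand 0.65 [172. 331.] 1352 [0.558 0.081 0.11 ]
shelf 0.84 [181. 369.] 38721 [0.538 0.    0.11 ]
```

View pics/scene.png

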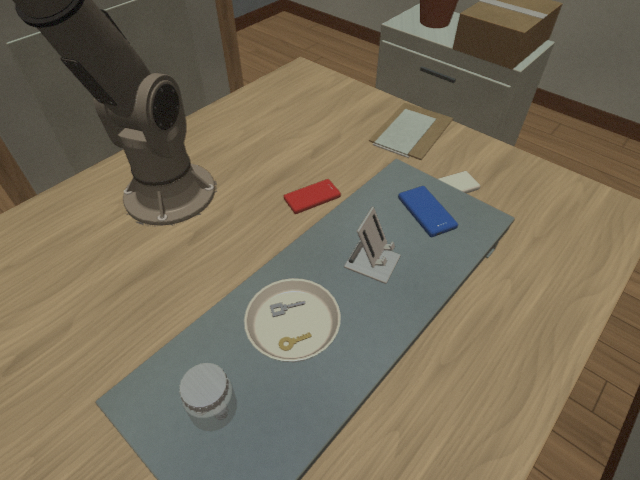

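View pics/top.png

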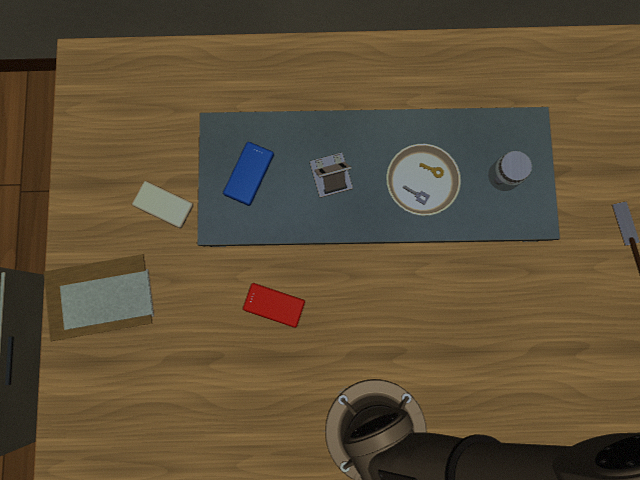

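The scene view shows the bike key (silver) at about (row 308, col 288) in the dish, and the house key at (341, 296). The blue power bank on the shelf is at (210, 427). The red and white banks are off the shelf. The top view agrees: blue bank (173, 248), bike key (195, 416), house key (170, 431).

```bash
cat >> h.py <<'E'
def mids(p,label,z,near,T=None):
    for m in optics.masks_of(p,label):
        c=np.column_stack(np.nonzero(m['region'])[::-1]).astype(np.float32)
        (x,y),s,a=cv2.minAreaRect(c); w=onz(p,(y,x),z,T)
        if np.linalg.norm(w[:2]-near)<.05: print(label,round(m['confidence'],2),np.round((y,x)),np.round(s),'mid',np.round(w,4))
def delta(xyz):
    o=get_obs();T=toolT(o);print('t',o['time_s'],'tcp',np.round(o['ee_pos'],4),'tool shift',np.round(T[:3,:3].T@(np.array(xyz)-o['ee_pos']),4))
E
python3 - <<'E'
from h import *
for n in('scene','top'):
    p=optics.get_image(n)
    mids(p,'bike_key',.108,(.5,-.11));mids(p,'house_key',.107,(.55,-.14));mids(p,'power_bank',.113,(.56,.26));mids(p,'dish',.118,(.54,-.11))
delta((.507,-.106,.28))
E
```

```text
bike_key 0.46 [307. 287.] [13. 33.] mid [ 0.5103 -0.0982  0.108 ]
house_key 0.47 [342. 295.] [12. 32.] mid [ 0.5648 -0.1368  0.107 ]
power_bank 0.95 [210. 427.] [63. 31.] mid [0.5666 0.2593 0.113 ]
dish 0.71 [319. 292.] [84. 95.] mid [ 0.5378 -0.1131  0.118 ]
bike_key 0.5 [196. 420.] [16. 10.] mid [ 0.5018 -0.1086  0.108 ]
house_key 0.59 [169. 431.] [24.  9.] mid [ 0.5617 -0.1368  0.107 ]
power_bank 0.83 [173. 248.] [33. 62.] mid [0.5614 0.2618 0.113 ]
dish 0.58 [178. 422.] [69. 73.] mid [ 0.5378 -0.1125  0.118 ]
t 1.3 tcp [ 0.192  -0.621   0.2313] tool shift [ 0.4531 -0.399  -0.0487]
```

>>> carry_out:
  moves:
    - [0,0,-0.03,0]
    - [0,0,-0.03,0]
    - [0.04,0,0,0]
    - [0.04,0,0,0]
    - [0.04,0,0,0]
  fingers: 1

```text
time_s: 1.72
ee_pos: [0.3073, -0.5858, 0.2925]
tcp_rot: [3.14, -0.001, 0.297]
wrist_force: [0.4, -1.2, -1.1]
opening: 0.298
```

>>> carry_out:
  moves:
    - [0.026,-0.031,0,0]
    - [0.026,-0.031,0,0]
    - [0.026,-0.031,0,0]
    - [0.026,-0.031,0,0]
    - [0.026,-0.031,0,0]

```text
time_s: 2.13
ee_pos: [0.3856, -0.3972, 0.2914]
tcp_rot: [3.141, -0.0, 0.3]
wrist_force: [1.4, 0.2, 0.6]
opening: -0.002
```

>>> carry_out:
  moves:
    - [0.026,-0.031,0,0]
    - [0.026,-0.031,0,0]
    - [0.026,-0.031,0,0]
    - [0.026,-0.031,0,0]
    - [0.026,-0.031,0,0]

```text
time_s: 2.55
ee_pos: [0.4639, -0.2108, 0.2917]
tcp_rot: [3.141, -0.001, 0.3]
wrist_force: [1.6, -0.3, -0.3]
opening: 0.0
```

```bash
python3 - <<'E'
from h import *
o=get_obs();p=optics.get_image('wrist');T=toolT(o);save(p,'w1.png')
mids(p,'bike_key',.108,(.51,-.1),T);mids(p,'house_key',.107,(.56,-.137),T);mids(p,'dish',.118,(.54,-.11),T)
delta((.508,-.1,.14))
E
```

```text
bike_key 0.83 [117. 204.] [80. 29.] mid [ 0.5091 -0.0966  0.108 ]
house_key 0.58 [ 64. 267.] [75. 30.] mid [ 0.5622 -0.1351  0.107 ]
dish 0.65 [ 96. 227.] [192. 212.] mid [ 0.5303 -0.1129  0.118 ]
t 2.75 tcp [ 0.4639 -0.2116  0.2915] tool shift [ 0.0754 -0.0934  0.1515]
```

View pics/w1.png

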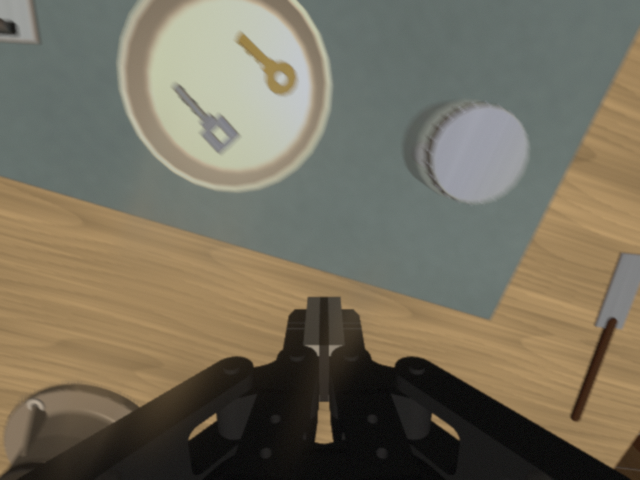

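The wrist view shows the chrome key centred at (117, 204), the brass key at (64, 267) and the jar well to the right. The measurements agree on a bike key position of about (0.509, -0.097).

>>> carry_out:
  moves:
    - [0.02,-0.024,0,0]
    - [0.02,-0.024,0,0]
    - [0.02,-0.024,0,0]
    - [0.017,-0.024,0.0,0]
    - [0,0,0.02,0]

```text
time_s: 3.17
ee_pos: [0.513, -0.0931, 0.2749]
tcp_rot: [3.141, -0.01, 0.306]
wrist_force: [1.4, 0.9, 1.1]
opening: -0.0
```

>>> carry_out:
  moves:
    - [0,0,0.02,0]
    - [0,0,0.02,0]
    - [0,0,0.02,0]
    - [0,0,0.02,0]
    - [0,0,0.01,0]

```text
time_s: 3.58
ee_pos: [0.5068, -0.1004, 0.1788]
tcp_rot: [-3.141, 0.004, 0.296]
wrist_force: [0.1, -0.2, 0.2]
opening: 0.002
```

```bash
python3 - <<'E'
from h import *
o=get_obs();p=optics.get_image('wrist');T=toolT(o);save(p,'w2.png')
mids(p,'bike_key',.108,(.51,-.1),T);mids(p,'house_key',.107,(.56,-.137),T)
delta((.509,-.097,.14))
E
```

```text
bike_key 0.66 [250. 318.] [100.  39.] mid [ 0.5091 -0.0967  0.108 ]
house_key 0.76 [188. 408.] [95. 45.] mid [ 0.5589 -0.1344  0.107 ]
t 3.7333 tcp [ 0.5083 -0.0994  0.181 ] tool shift [ 0.0015 -0.0021  0.041 ]
```

View pics/w2.png

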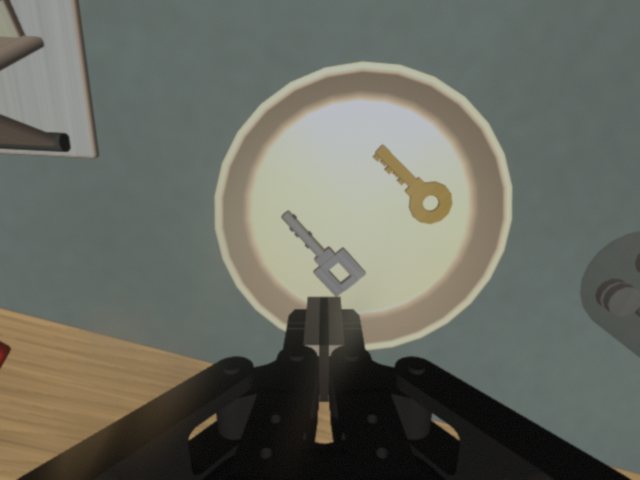

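The wrist view shows the chrome key's middle at (251, 320), just ahead of the fingertips. Its position is unchanged, so I'll lower and hold.

>>> carry_out:
  moves:
    - [0.001,-0.002,0.015,0]
    - [0,0,0.015,0]
    - [0,0,0.01,0]
    - [0,0,0,0]
    - [0,0,0,0]

```text
time_s: 4.15
ee_pos: [0.5094, -0.0963, 0.1419]
tcp_rot: [3.141, -0.0, 0.299]
wrist_force: [-0.6, -0.2, -0.6]
opening: 0.002
```

>>> carry_out:
  moves:
    - [0,0,0,0]
    - [0,0,0,0]
    - [0,0,0,0]
    - [0,0,0,0]
    - [0,0,0,0]

```text
time_s: 4.57
ee_pos: [0.5093, -0.096, 0.1417]
tcp_rot: [3.141, -0.001, 0.3]
wrist_force: [-0.2, 0.4, 0.2]
opening: 0.002
```

>>> carry_out:
  moves:
    - [0,0,0,0]
    - [0,0,0,0]
    - [0,0,0,0]
    - [0,0,0,0]
    - [0,0,0,0]

```text
time_s: 4.98
ee_pos: [0.509, -0.0959, 0.1413]
tcp_rot: [3.142, 0.0, 0.3]
wrist_force: [-0.7, 0.4, -0.3]
opening: 0.002
```

>>> carry_out:
  moves:
    - [0,0,0,0]
    - [0,0,0,0]
    - [0,0,0,0]
    - [0,0,0,0]
    - [0,0,0,0]

```text
time_s: 5.4
ee_pos: [0.509, -0.0959, 0.1413]
tcp_rot: [3.141, 0.0, 0.3]
wrist_force: [-0.3, -0.2, 0.2]
opening: -0.002
```

>>> carry_out:
  moves:
    - [0,0,0,0]
    - [0,0,0,0]
    - [0,0,0,0]
    - [0,0,0,0]
    - [0,0,0,0]

```text
time_s: 5.82
ee_pos: [0.5091, -0.0959, 0.1413]
tcp_rot: [3.142, -0.0, 0.3]
wrist_force: [0.3, 0.6, 0.0]
opening: 0.001
```

>>> carry_out:
  moves:
    - [0,0,0,0]
    - [0,0,0,0]
    - [0,0,0,0]
    - [0,0,0,0]
    - [0,0,0,0]

```text
time_s: 6.23
ee_pos: [0.509, -0.096, 0.1413]
tcp_rot: [3.141, 0.0, 0.3]
wrist_force: [0.3, -0.4, -0.2]
opening: -0.002
```

```bash
python3 - <<'E'
from h import *
delta((.509,-.097,.14)); p=optics.get_image('scene');save(p,'s2.png');delta((.562,.26,.28))
E
```

```text
t 6.2333 tcp [ 0.509  -0.096   0.1413] tool shift [-0.0003  0.001   0.0013]
t 6.2833 tcp [ 0.5091 -0.096   0.1413] tool shift [ 0.1557 -0.3244 -0.1387]
```

View pics/s2.png

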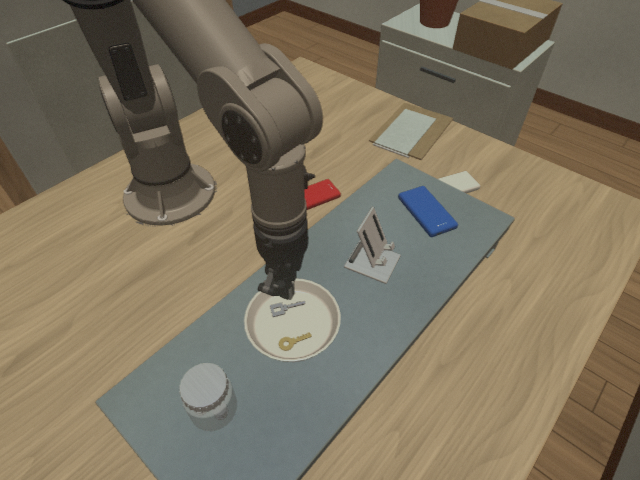

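The fingertips are at about (297, 290), right above the chrome key's middle at (307, 287), and nothing has moved. They have been held there for over 2 s, so I'll go straight up, then across to the bank.

>>> carry_out:
  moves:
    - [0,0,-0.03,0]
    - [0,0,-0.04,0]
    - [0,0,-0.04,0]
    - [0,0,-0.04,0]
    - [0,0,-0.01,0]

```text
time_s: 6.7
ee_pos: [0.5123, -0.0961, 0.3084]
tcp_rot: [3.136, -0.01, 0.3]
wrist_force: [0.6, 0.1, 0.8]
opening: 0.0
```

>>> carry_out:
  moves:
    - [0.015,-0.032,0,0]
    - [0.015,-0.032,0,0]
    - [0.015,-0.032,0,0]
    - [0.015,-0.032,0,0]
    - [0.015,-0.032,0,0]

```text
time_s: 7.12
ee_pos: [0.5333, 0.0806, 0.3011]
tcp_rot: [3.141, -0.0, 0.299]
wrist_force: [-0.4, -0.2, 0.1]
opening: -0.0
```

>>> carry_out:
  moves:
    - [0.015,-0.032,0,0]
    - [0.015,-0.032,0,0]
    - [0.015,-0.032,0,0]
    - [0.01,-0.025,0,0]
    - [0,0,0,0]

```text
time_s: 7.53
ee_pos: [0.5485, 0.219, 0.3008]
tcp_rot: [-3.136, -0.0, 0.31]
wrist_force: [-0.7, 1.3, 0.8]
opening: -0.002
```

```bash
python3 - <<'E'
from h import *
o=get_obs();p=optics.get_image('wrist');T=toolT(o);save(p,'w3.png')
mids(p,'power_bank',.114,(.562,.26),T)
delta((.562,.26,.145))
E
```

```text
power_bank 0.57 [174. 282.] [ 83. 151.] mid [0.5659 0.2627 0.114 ]
t 7.6333 tcp [0.5497 0.2121 0.3007] tool shift [ 0.0261 -0.042   0.1556]
```

View pics/w3.png

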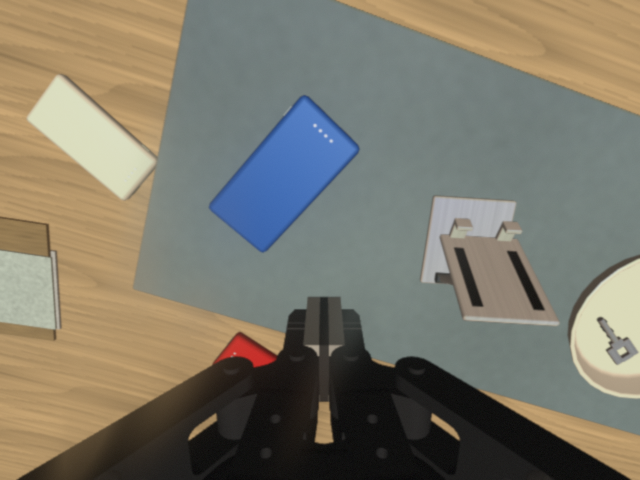

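The wrist view shows the blue bank centred at (174, 284) and the stand well to the right. All three views put the bank near (0.563, 0.261).

>>> carry_out:
  moves:
    - [0.014,-0.022,0,0]
    - [0.013,-0.021,0,0]
    - [0,0,0.02,0]
    - [0,0,0.025,0]
    - [0,0,0.025,0]

```text
time_s: 8.05
ee_pos: [0.5643, 0.2583, 0.2307]
tcp_rot: [3.14, -0.001, 0.298]
wrist_force: [0.1, 0.1, -0.9]
opening: -0.0
```

>>> carry_out:
  moves:
    - [0,0,0.025,0]
    - [0,0,0.025,0]
    - [0,0,0.015,0]
    - [0,0,0.01,0]
    - [0,0,0.01,0]

```text
time_s: 8.47
ee_pos: [0.5638, 0.258, 0.1454]
tcp_rot: [3.14, 0.0, 0.297]
wrist_force: [1.0, 0.2, -0.1]
opening: -0.003
```

>>> carry_out:
  moves:
    - [0,0,0,0]
    - [0,0,0,0]
    - [0,0,0,0]
    - [0,0,0,0]
    - [0,0,0,0]

```text
time_s: 8.88
ee_pos: [0.5639, 0.2603, 0.1473]
tcp_rot: [-3.142, -0.002, 0.3]
wrist_force: [-0.1, 0.5, 0.0]
opening: -0.001
```

>>> carry_out:
  moves:
    - [0,0,0,0]
    - [0,0,0,0]
    - [0,0,0,0]
    - [0,0,0,0]
    - [0,0,0,0]

```text
time_s: 9.3
ee_pos: [0.5633, 0.26, 0.1463]
tcp_rot: [3.142, -0.0, 0.3]
wrist_force: [-0.7, 0.9, -1.1]
opening: -0.001
```

>>> carry_out:
  moves:
    - [0,0,0,0]
    - [0,0,0,0]
    - [0,0,0,0]
    - [0,0,0,0]
    - [0,0,0,0]

```text
time_s: 9.72
ee_pos: [0.5633, 0.2599, 0.1462]
tcp_rot: [3.141, 0.0, 0.3]
wrist_force: [0.5, -0.3, -0.5]
opening: -0.002
```

>>> carry_out:
  moves:
    - [0,0,0,0]
    - [0,0,0,0]
    - [0,0,0,0]
    - [0,0,0,0]
    - [0,0,0,0]

```text
time_s: 10.13
ee_pos: [0.5633, 0.26, 0.1463]
tcp_rot: [3.141, -0.0, 0.3]
wrist_force: [0.1, 0.6, -0.1]
opening: -0.0
```

>>> carry_out:
  moves:
    - [0,0,0,0]
    - [0,0,0,0]
    - [0,0,0,0]
    - [0,0,0,0]
    - [0,0,0,0]

```text
time_s: 10.55
ee_pos: [0.5633, 0.26, 0.1463]
tcp_rot: [3.141, 0.0, 0.3]
wrist_force: [0.5, 0.4, -1.0]
opening: -0.001
```

```bash
python3 - <<'E'
from h import *
delta((.563,.261,.142)); p=optics.get_image('scene');save(p,'s3.png')
mids(p,'bike_key',.108,(.5,-.11));mids(p,'house_key',.107,(.55,-.14))
E
```

```text
t 10.55 tcp [0.5633 0.26   0.1463] tool shift [ 0.     -0.0011  0.0043]
bike_key 0.78 [309. 287.] [12. 31.] mid [ 0.5114 -0.1005  0.108 ]
house_key 0.74 [339. 294.] [13. 33.] mid [ 0.5608 -0.1336  0.107 ]
```

View pics/s3.png

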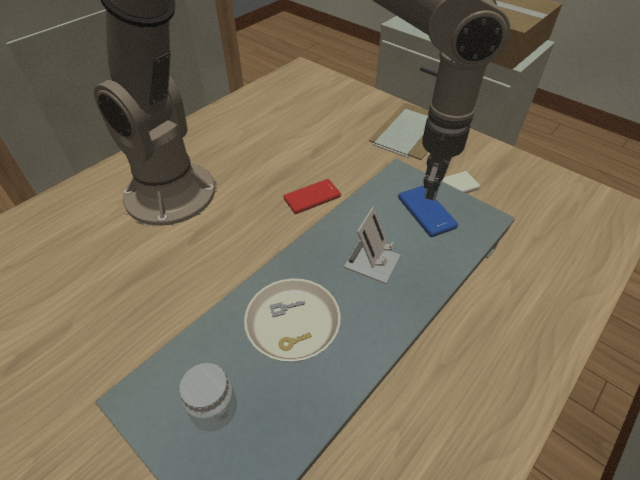

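The fingertips point at the middle of the blue bank, around (200, 429), with a gap below them, and everything stands where it was. I'll hand in.

```bash
python3 -c "
from h import *
for _ in range(6): optics.get_image('wrist')
delta((.563,.261,.146));print(arm.sign_off())"
```

```text
t 11.0 tcp [0.5633 0.26   0.1463] tool shift [-0.     -0.0011  0.0003]
the job is handed in; nothing more can be done
None
```

I pointed at the chrome bike lock key, then at the blue power bank, and handed the job in at 11.0 s with the fingertips still above the bank. No verdict is reported.

- **Bike key:** With the fingers shut, I held the tips about 3 cm above its middle for just over 2 s, with the TCP within about 2 mm sideways of where I measured it. Then I went straight up and crossed well above the phone stand, staying clear of the brass key.
- **Power bank:** I held the tips about 3 cm above its middle for about 2.5 s, about 1 mm from the measured middle. I chose the blue bank on the shelf, not the red or white ones on the table.
- **Last checks:** In the last scene picture everything stood where it had been, and the wrist force stayed at noise level (under about 2 N). The two keys re-measured within about 5 mm of their first positions, which is within detector noise.
- **Disagreement:** The top camera's first outline of the bike key covered only part of it and put its middle about 1 cm off. I used the scene and wrist views for that key, which agreed within about 2 mm.

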